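# Shim the free end of a tilting optical bench

### The arm

A 6-joint arm with a two-finger parallel gripper is mounted at the origin on the work surface. World frame = base frame: x ahead of the robot, y to its left, z up, the work surface at z = 0. Lengths are in m, angles in rad, forces in N, time in s.
With the tool pointing down it reaches from about 0.35 to 0.775 m from the base axis. Payload 7.3 kg.
Tool frame: the origin (TCP) lies at the very end of the fingers, on their centre line; the grasp point (between the pads) lies 19 mm behind it; z points along the fingers, y is the line along which they close (so a half turn about z gives the same grasp; the last joint's range is limited). The gripper opens to 92 mm and grips with 3 to 60 N. Pads are 19 mm wide; open, the fingers measure 130 mm over their backs; the gripper's body (75 mm by 190 mm) begins 47 mm behind the grasp point.
Start: joints at [-1.486, 0.342, 1.524, -0, 1.275, -0.146], TCP at [0.12, -0.511, 0.227] pointing down, gripper open.
Joint ranges: [-2.53, 2.53], [-0.77, 2.02], [0.04, 2.7], [-1, 4.14], [0.28, 2.66], [-3.11, 3.11]. Speed limits (rad/s): [2.57, 2.57, 3.14, 3.14, 3.14, 3.14].

### API

Orientations are given as [roll, pitch, yaw] about the fixed x, y, z axes, in that order (R = Rz(yaw) Ry(pitch) Rx(roll)).
In Python, from cell import observe, read_camera, get_calibration, hand_in, search_frame gives the robot as it stands.
- The arm moves only by the tool step_arm, never from a script. Its argument "commands" is a list of rows, each an object with "translation": the shift along the tool's x, y, z in mm, a list of three; "roll": the turn about the tool's z in rad. In form: [{"translation": [x, y, z], "roll": roll}, ...]. A call has 1 to 20 rows; each row shifts and turns the commanded pose from where the row before left it, along the tool's axes as they then stand; what a row does not reach is not made up. A row lasts 1/12 s, in which the tool goes at most 41.7 mm and 7.16 degrees, less where a joint would pass 70% of its speed; a pose out of reach is approached as far as the arm can. A call is refused whole if a number of a shift passes 41.7 or a number of a turn 0.125, either way. A call with a gripper value outside its range is refused whole. "fingers" is the opening, from 0 (shut) to 1 (fully open), set as the call begins (left out, the last holds). The fingers move at their own pace and stop on an object; "grip_force" is the grip in N (left out, the last holds). Time passes only in rows, so rows that do not move let the fingers close. It gives the time, the measured TCP pose, the force, the opening and the grip force at its end, in the units of the state.
- observe(): the state, without advancing time (a new reading comes with each control period).
- read_camera(name): name is "side" or "top"; returns the picture (420x560x3 uint8, red, green, blue); there is no depth.
- get_calibration(name): a dict with "camera_matrix" (3x3 intrinsics, pixels), "world_from_camera" (4x4, takes a point from camera to world coordinates). Camera axes: x right, y up, looking along -z (the intrinsics and any distortion apply to the point x, -y, -z); pixel columns grow to the right and rows downward; lengths in m; the calibration is good to about 2 mm. A picture is of the moment at which its call begins. get_calibration takes no time and is no camera call.
- hand_in(): hands the job in; it is judged then, once.
Trained networks look in the newest picture that a camera, given by its name, has taken for a name from the list of things; names that differ only in an ending like _2 or _b are one class to them, and where a whole thing is asked for, a point or a joint stands for the part that bears it (a point fixed in the world has none). Each returns a list of dicts, best first, with "confidence" (0 to 1); they miss things now and then, are a little off and sometimes report something else, mostly with a low value. They report only what shows in the picture. A call takes as long as a camera call. They do not tell look-alikes from the thing itself.
- search_frame(camera, name): "at" ([x, y, z] in m, in world coordinates, good to about 4 mm: the middle of the surface that is visible of it).
The state is a dict: "time": time; "qpos": joint angles; "qvel": joint speeds; "joint_efforts": joint torques, N m; "tool_pos": TCP position; "tool_rot": TCP orientation; "contact_force": force on the tool from outside, world axes, zero at the start; "torque": the same for the moment, N m; "opening": finger opening in m; "grip_force": force on a finger pad.
Only numpy, scipy, OpenCV 4.12 (cv2) and the standard library are available. Lean on these libraries where they do the work, as an engineer would, in place of code of your own. Each camera call takes 0.05 s, during which the arm holds its last target. There are 200 camera calls.

### The job

First slide the lens carriage along the rail of the small optical bench until it sits against the stop at the hinge end. Then take the grey levelling wedge and, keeping it flat on the table, push it thin end first under the round nose in the middle of the rail's free end until that end just lifts off its two rubber rests, leaving a gap of about 4 mm. Finish while still gripping the wedge there, so that the wedge alone carries the rail, with the carriage still at its stop and the other things left undisturbed.

Things in the scene. Friction and masses are not known exactly. Their poses are not given: they have to be found in the camera images.
- base: Fixed aluminium U-shaped base of the optical bench. Origin: centre of underside, on the table. +y runs along it to the hinge end, -y to the open free end. Side beams 20 mm wide, 14 high, at x = -50 and +50, y -130 to 150 mm; the 80 mm channel between is open to the table up to y = 110. A black rubber rest, top 24 mm high, on each beam at y = -115. Hinge axis at y = 125, 33 mm high.
- rail: Steel rail over the base, origin on its hinge axis, +y as the base's. Bar 36 mm wide, top 40 mm above the table. At the free end (y = -240 mm) a cross bar 124 wide, 20 deep, top 40 mm high lies by its weight on the rubber rests; the hinge is free, nothing holds it down. 0.4 to 0.8 kg. End stop: block across the rail, 60 mm high, 24 to 34 mm before the hinge.
- rail_nose (a point): Lowest line of the round steel nose (12 mm diameter, 50 mm wide, its axis across the rail) under the middle of the cross bar, above the channel. Height 18 mm above the table while the rail rests on its pads; the gap under the rail's free end is this height minus 18 mm.
- carriage (a joint): Position of the lens carriage in m: 0 = towards the free end, 0.126 = against the end stop; grows towards the hinge (base +y). About 1.5 N friction, stays where left. Black block 52 x 50 mm, top 56 mm above the table, with a steel post and, 28 mm nearer the hinge, an upright round lens (40 mm across, top 104 mm high).
- carriage_post (a point): Centre of the top of the carriage's upright steel post (16 mm diameter, top 102 mm above the table, free from 57 mm upwards). It can be pushed or pinched from above. Moves with the carriage.
- wedge: Loose grey plastic levelling wedge, 130 mm long, 28 wide, about 0.12 kg. Origin: centre of underside; +y points to the thin tip. Heel block from y = -65 to -35 mm, 42 mm high; then a straight ramp falls from 35 mm height at y = -35 to 5 mm at the tip, y = 65 (3 mm height per 10 mm). Lies with its tip roughly to +y of the world.
- wedge_heel (a point): Centre of the top of the wedge's heel block (28 mm wide across, 30 mm long, 42 mm high), where to grip it from above; 50 mm behind the wedge's origin.
- wedge_tip (a point): Middle of the wedge's thin edge, on its underside.
- spacer: Bystander, loose: flat grey plastic spacer block 30 x 80 x 14 mm of constant height, not the wedge. Origin: centre of its underside. Lies near the wedge; which of two places each has varies. Leave it alone.
- beaker: Bystander, loose: open glass beaker 68 mm across, 90 mm high. Origin: centre of its underside. Leave it alone.
- reagent: Bystander, loose: amber bottle 54 mm across, 120 mm high. Origin: centre of its underside. Leave it alone.
There are look-alikes about, which are no part of the job. Leave any orange look-alike of the wedge alone.

How it is judged:
By the outcome, as a careful person would: the job done as asked, in the order asked, and still so for the second after the job is handed in, while the arm keeps its last pose, push and grip.
It also fails if it takes over 58 s, if anything falls off the work surface, if the arm or the gripper's body presses on something with over 40 N, if the wrist force passes 120 N, or if a joint passes its speed limit or range.

## Working session

There is one attempt and no reset: what is moved stays moved. The work goes in short steps, Python scripts to look and compute and a tool call to move; the robot and the scene stay as the last step left them, time stands still between calls to the robot, and variables do not carry over. Pictures are saved under pics/ and viewed, at most 10 in all, crops included, and the job is handed in when it is done.

Besides the shell and the picture viewer there is one more tool, called after "Emit:" as name(argument=value, ...) on one line, values as JSON. step_arm: Moves the arm, as the interface text tells. Its arguments: {"type":"object","properties":{"commands":{"type":"array"},"fingers":{"type":"number"},"grip_force":{"type":"number"}},"required":["commands"]}

```bash
mkdir -p pics
cat > h.py <<'E'
import numpy as np, cv2
from cell import *
def px2w(cam,u,v,z):
    c=get_calibration(cam);K=np.array(c["camera_matrix"]);T=np.array(c["world_from_camera"])
    d=np.linalg.inv(K)@[u,v,1];d=T[:3,:3]@(d*[1,-1,-1]);o=T[:3,3]
    return o+d*(z-o[2])/d[2]
def w2px(cam,p):
    c=get_calibration(cam);K=np.array(c["camera_matrix"]);T=np.array(c["world_from_camera"])
    q=np.linalg.inv(T)@np.append(p,1);q=K@(q[:3]*[1,-1,-1]);return q[:2]/q[2]
def snap(cam,fn,crop=None,s=1):
    im=read_camera(cam)[:,:,::-1]
    if crop: a,b,c,d=crop;im=im[b:d,a:c]
    cv2.imwrite("pics/"+fn,cv2.resize(im,None,fx=s,fy=s,interpolation=cv2.INTER_CUBIC))
E
python3 - <<'E'
from h import *
a=read_camera("top");b=read_camera("side")
cv2.imwrite("pics/top0.png",a[:,:,::-1]);cv2.imwrite("pics/side0.png",b[:,:,::-1])
for n in ["base","rail_nose","carriage_post","wedge","wedge_heel","wedge_tip","spacer","beaker","reagent"]:
  for c in ["top","side"]:
    print(n,c,[(np.round(r["at"],3).tolist(),round(r["confidence"],2),w2px(c,r["at"]).round().tolist()) for r in search_frame(c,n)[:3]])
s=observe();print(s["time"],s["tool_pos"],s["tool_rot"],s["contact_force"])
E
```

```text
base top [([0.54, 0.107, 0.038], 0.89, [209.0, 205.0])]
base side [([0.539, 0.075, 0.032], 0.57, [285.0, 197.0])]
rail_nose top [([0.544, 0.077, 0.039], 0.89, [219.0, 204.0])]
rail_nose side [([0.549, 0.07, 0.039], 0.68, [289.0, 196.0])]
carriage_post top [([0.538, 0.097, 0.056], 0.72, [211.0, 205.0])]
carriage_post side [([0.541, 0.086, 0.054], 0.61, [286.0, 189.0])]
wedge top [([0.425, -0.267, 0.029], 0.89, [333.0, 247.0]), ([0.26, -0.387, 0.023], 0.77, [373.0, 304.0]), ([0.446, -0.487, 0.026], 0.64, [406.0, 241.0])]
wedge side [([0.425, -0.307, 0.03], 0.7, [247.0, 279.0]), ([0.276, -0.392, 0.018], 0.67, [180.0, 310.0]), ([0.45, -0.524, 0.021], 0.67, [260.0, 349.0])]
wedge_heel top [([0.262, -0.39, 0.025], 0.67, [374.0, 303.0]), ([0.45, -0.486, 0.023], 0.61, [406.0, 240.0]), ([0.293, -0.221, 0.025], 0.56, [317.0, 291.0])]
wedge_heel side [([0.426, -0.307, 0.024], 0.97, [248.0, 281.0]), ([0.446, -0.528, 0.02], 0.7, [258.0, 351.0]), ([0.303, -0.273, 0.025], 0.64, [197.0, 274.0])]
wedge_tip top [([0.262, -0.388, 0.027], 0.93, [374.0, 303.0]), ([0.296, -0.224, 0.024], 0.83, [318.0, 290.0]), ([0.452, -0.488, 0.02], 0.71, [406.0, 239.0])]
wedge_tip side [([0.422, -0.307, 0.02], 0.96, [246.0, 283.0]), ([0.302, -0.276, 0.027], 0.93, [196.0, 275.0]), ([0.278, -0.397, 0.017], 0.93, [181.0, 312.0])]
spacer top [([0.584, -0.286, 0.014], 0.63, [339.0, 195.0]), ([0.54, 0.096, 0.054], 0.5, [212.0, 205.0])]
spacer side [([0.589, -0.293, 0.014], 0.64, [315.0, 278.0]), ([0.542, 0.082, 0.058], 0.59, [286.0, 189.0])]
beaker top [([0.766, 0.051, 0.044], 0.66, [230.0, 133.0])]
beaker side [([0.758, 0.028, 0.061], 0.55, [362.0, 194.0]), ([0.422, -0.311, 0.02], 0.4, [246.0, 284.0])]
reagent top []
reagent side [([0.35, 0.257, 0.057], 0.93, [224.0, 165.0])]
1.0 [ 0.12012294 -0.51109932  0.22676317] [3.14147079e+00 1.72774694e-05 2.30801093e-01] [-0.21388178  0.49628416  0.48586562]
```

View pics/top0.png

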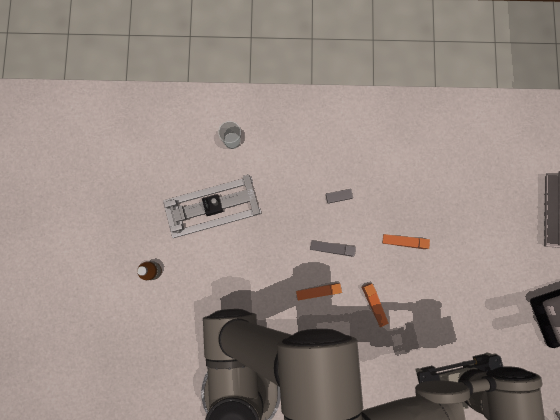

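View pics/side0.png

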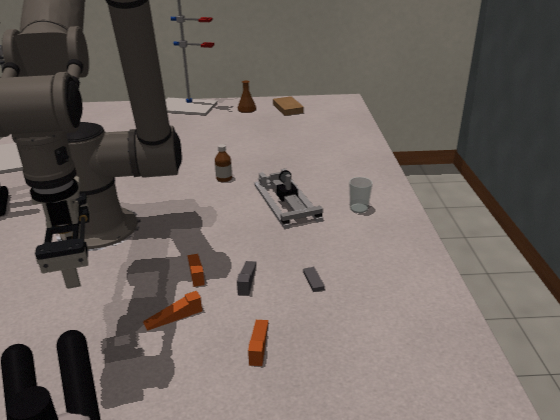

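Top view: the bench spans (165–260, 176–237) with its free end to the right. The grey wedge spans (310–355, 240–255) with its heel at right, and the spacer is at (339,196). The orange look-alikes are elsewhere. I'll zoom in for measuring.

Run:
```python
from h import *
a=cv2.imread("pics/top0.png")
p=cv2.resize(a[165:265,155:275],None,fx=6,fy=6,interpolation=cv2.INTER_CUBIC)
cv2.imwrite("pics/c1.png",p)
p=cv2.resize(a[180:270,300:370],None,fx=6,fy=6,interpolation=cv2.INTER_CUBIC)
cv2.imwrite("pics/c2.png",p)
c=get_calibration("top");print(np.round(c["world_from_camera"],3),np.round(c["camera_matrix"],1))
```

```text
[[ 0.02   0.991 -0.131  0.349]
 [-1.     0.02   0.    -0.084]
 [ 0.003  0.131  0.991  1.353]
 [ 0.     0.     0.     1.   ]] [[443.1   0.  272.4]
 [  0.  443.1 212.6]
 [  0.    0.    1. ]]
```

View pics/c1.png

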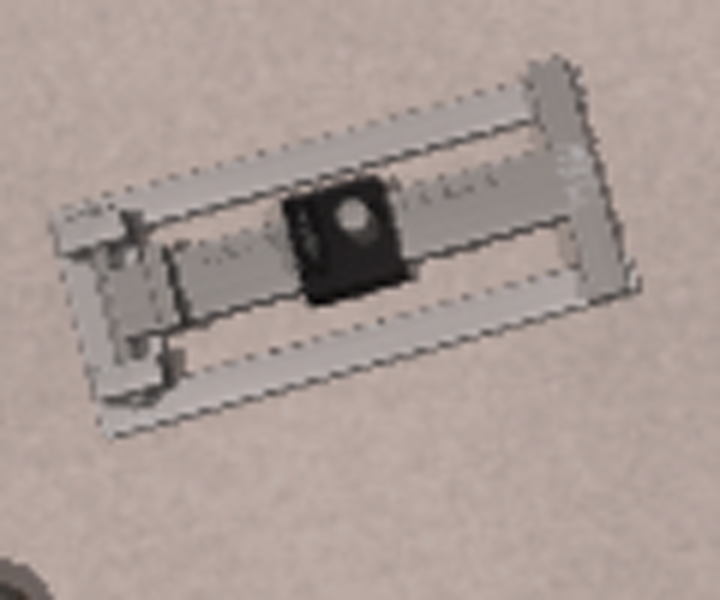

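View pics/c2.png

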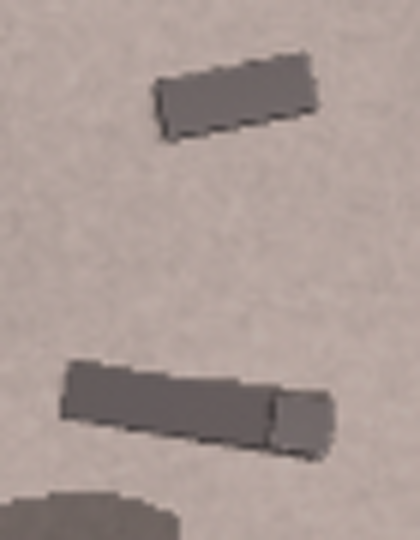

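Crop 1: cross-bar middle at about (581,180), post top (353,215), hinge end corners (52,216) and (105,437). Crop 2: wedge heel top centre (301,422), tip centre (63,390); the spacer is the block with no heel.

Run:
```python
from h import *
f=lambda x,y,z,o:px2w("top",o[0]+(x+.5)/6-.5,o[1]+(y+.5)/6-.5,z)
A=(155,165);B=(300,180)
P={k:f(*v) for k,v in dict(cbTopA=(528,68,.04,A),cbTopB=(574,60,.04,A),cbBotB=(632,285,.04,A),cbBotA=(585,303,.04,A),post=(353,215,.102,A),hA=(52,216,.014,A),hB=(105,437,.014,A),stopmid=(176,286,.05,A),heel=(301,422,.042,B),tip=(63,390,.005,B),sp1=(235,98,.014,B)).items()}
for k,v in P.items(): print(k,np.round(v*1000,1))
m=lambda *k:np.mean([P[i] for i in k],0)
cb=m("cbTopA","cbTopB","cbBotB","cbBotA");h=m("hA","hB")
ax=(h-cb)[:2];print("cb",cb,"L",np.linalg.norm(ax),"ax ang",np.degrees(np.arctan2(ax[1],ax[0])))
print("cb width",np.linalg.norm(m("cbTopA","cbTopB")-m("cbBotA","cbBotB")),"perp ang",np.degrees(np.arctan2(*(m("cbTopA","cbTopB")-m("cbBotA","cbBotB"))[1::-1])))
u=ax/np.linalg.norm(ax);n=np.array([u[1],-u[0]])
d=(P["post"]-cb)[:2];print("post rel",d@u,d@n)
w=(P["tip"]-P["heel"])[:2];print("wedge L",np.linalg.norm(w),np.degrees(np.arctan2(w[1],w[0])))
```

```text
cbTopA [632.4   8.3  40. ]
cbTopB [637.  -14.7  40. ]
cbBotB [523.3 -46.6  40. ]
cbBotA [513.8 -23.5  40. ]
post [546.   85.2 102. ]
hA [556.2 250.3  14. ]
hB [444.1 217.7  14. ]
stopmid [516.9 178.3  50. ]
heel [ 415.7 -314.5   42. ]
tip [ 431.4 -200.5    5. ]
sp1 [ 581.6 -286.2   14. ]
cb [ 0.5765857  -0.01914446  0.04      ] L 0.2644438270410231 ax ang 106.80853566304063
cb width 0.12044766469865777 perp ang 15.328425205268823
post rel 0.10872184213616831 0.0008439989257563799
wedge L 0.11511228209268437 82.19495820157911
```

Emit:
step_arm(commands=[{"translation": [23,-18.5,0],"roll": 0},{"translation": [23,-18.5,0],"roll": 0},{"translation": [23,-18.5,0],"roll": 0},{"translation": [23,-18.5,0],"roll": 0},{"translation": [23,-18.5,0],"roll": 0},{"translation": [23,-18.5,0],"roll": 0},{"translation": [23,-18.5,0],"roll": 0},{"translation": [23,-18.5,0],"roll": 0},{"translation": [23,-18.5,0],"roll": 0},{"translation": [23,-18.5,0],"roll": 0},{"translation": [23,-18.5,0],"roll": 0},{"translation": [23,-18.5,0],"roll": 0},{"translation": [23,-18.5,0],"roll": 0},{"translation": [23,-18.5,0],"roll": 0},{"translation": [23,-18.5,0],"roll": 0},{"translation": [23,-18.5,0],"roll": 0},{"translation": [23,-18.5,0],"roll": 0},{"translation": [23,-18.5,0],"roll": 0},{"translation": [23,-18.5,0],"roll": 0},{"translation": [23,-18.5,0],"roll": 0}], fingers=0)

```text
time: 2.67
tool_pos: [0.484, -0.0443, 0.2268]
tool_rot: [3.141, -0.0, 0.231]
contact_force: [1.4, 0.1, -1.2]
opening: 0.0008
grip_force: 0.0
```

Emit:
step_arm(commands=[{"translation": [0,0,0],"roll": -0.124},{"translation": [0,0,0],"roll": -0.124},{"translation": [0,0,0],"roll": -0.124},{"translation": [0,0,0],"roll": -0.124},{"translation": [0,0,0],"roll": -0.124},{"translation": [0,0,0],"roll": -0.124},{"translation": [0,0,0],"roll": -0.124},{"translation": [0,0,0],"roll": -0.124},{"translation": [0,0,0],"roll": -0.124},{"translation": [0,0,0],"roll": -0.124},{"translation": [0,0,0],"roll": -0.124},{"translation": [0,0,0],"roll": -0.124},{"translation": [0,0,0],"roll": -0.124},{"translation": [0,0,0],"roll": 0}])

```text
time: 3.83
tool_pos: [0.4833, -0.0457, 0.2267]
tool_rot: [-3.142, 0.0, 1.847]
contact_force: [-0.3, 0.1, 0.5]
opening: 0.0006
grip_force: 0.0
```

Emit:
step_arm(commands=[{"translation": [17.3,24,0],"roll": 0},{"translation": [17.3,24,0],"roll": 0},{"translation": [17.3,24,0],"roll": 0},{"translation": [17.3,24,0],"roll": 0},{"translation": [0,0,25],"roll": 0},{"translation": [0,0,25],"roll": 0},{"translation": [0,0,25],"roll": 0},{"translation": [0,0,25],"roll": 0},{"translation": [0,0,25],"roll": 0},{"translation": [0,0,20],"roll": 0},{"translation": [0,0,14],"roll": 0},{"translation": [0,0,0],"roll": 0},{"translation": [0,0,0],"roll": 0}])

```text
time: 4.92
tool_pos: [0.5569, 0.0467, 0.0673]
tool_rot: [-3.14, -0.0, 1.84]
contact_force: [0.3, -0.6, -0.2]
opening: 0.0005
grip_force: 0.0
```

Run:
```python
from h import *
snap("side","s1.png",(230,150,350,240),6)
s=observe();print(s["tool_pos"],s["contact_force"],w2px("side",s["tool_pos"]))
```

```text
[0.5576407  0.0467227  0.06829768] [ 0.26527004 -0.2205366  -0.52699594] [292.42306864 191.06512375]
```

View pics/s1.png

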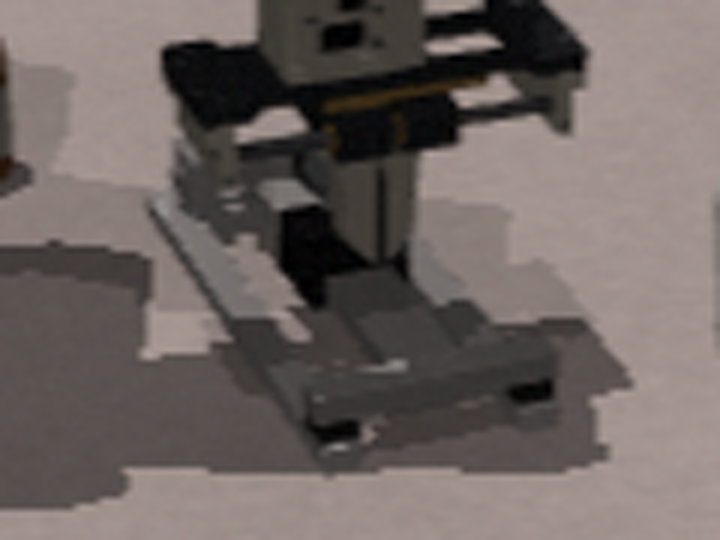

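Emit:
step_arm(commands=[{"translation": [5,0,0],"roll": 0},{"translation": [5,0,0],"roll": 0},{"translation": [5,0,0],"roll": 0},{"translation": [5,0,0],"roll": 0},{"translation": [5,0,0],"roll": 0},{"translation": [5,0,0],"roll": 0},{"translation": [5,0,0],"roll": 0},{"translation": [5,0,0],"roll": 0},{"translation": [5,0,0],"roll": 0},{"translation": [5,0,0],"roll": 0},{"translation": [5,0,0],"roll": 0},{"translation": [5,0,0],"roll": 0}])

```text
time: 5.97
tool_pos: [0.5408, 0.105, 0.0676]
tool_rot: [-3.141, 0.0, 1.843]
contact_force: [0.2, -2.9, 0.5]
opening: 0.0006
grip_force: 0.8
```

Run:
```python
from h import *
snap("top","t1.png",(155,150,275,250),6)
s=observe();print(s["tool_pos"],s["contact_force"])
```

```text
[0.54049031 0.10584163 0.06757259] [ 0.43364759 -0.03462395  0.33659526]
```

View pics/t1.png

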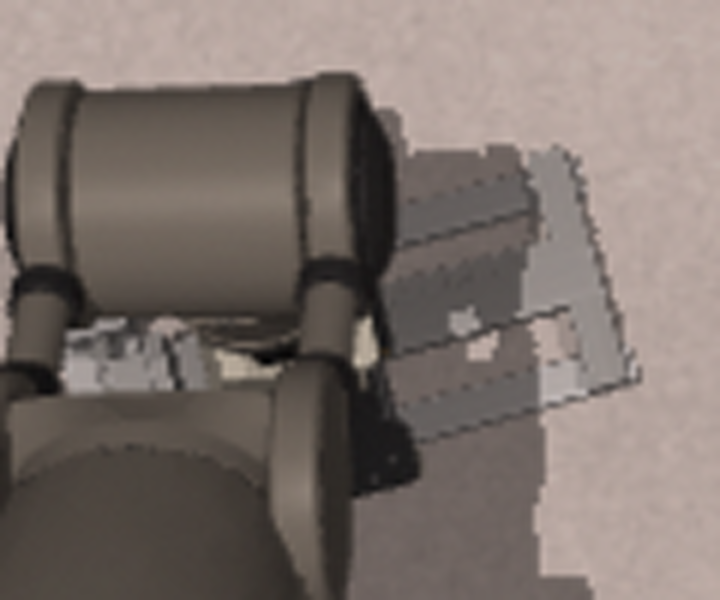

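Emit:
step_arm(commands=[{"translation": [4,0,0],"roll": 0},{"translation": [4,0,0],"roll": 0},{"translation": [4,0,0],"roll": 0},{"translation": [4,0,0],"roll": 0}])

```text
time: 6.35
tool_pos: [0.5365, 0.1202, 0.0675]
tool_rot: [-3.141, 0.0, 1.843]
contact_force: [0.0, -2.0, -0.9]
opening: 0.0004
grip_force: 0.8
```

Emit:
step_arm(commands=[{"translation": [2,0,0],"roll": 0},{"translation": [2,0,0],"roll": 0},{"translation": [2,0,0],"roll": 0}])

```text
time: 6.6
tool_pos: [0.535, 0.1259, 0.0676]
tool_rot: [-3.141, 0.0, 1.843]
contact_force: [-0.0, -2.0, -0.8]
opening: 0.0005
grip_force: 0.7
```

Emit:
step_arm(commands=[{"translation": [1.5,0,0],"roll": 0},{"translation": [1.5,0,0],"roll": 0}])

```text
time: 6.77
tool_pos: [0.5346, 0.1277, 0.0677]
tool_rot: [-3.141, 0.002, 1.843]
contact_force: [0.8, -12.5, -0.1]
opening: 0.0004
grip_force: 5.7
```

Emit:
step_arm(commands=[{"translation": [1.5,0,0],"roll": 0},{"translation": [1.5,0,0],"roll": 0}])

```text
time: 6.93
tool_pos: [0.5345, 0.1282, 0.0679]
tool_rot: [3.142, 0.006, 1.844]
contact_force: [2.2, -21.7, 2.6]
opening: 0.0003
grip_force: 10.8
```

Emit:
step_arm(commands=[{"translation": [1,0,0],"roll": 0},{"translation": [1,0,0],"roll": 0}])

```text
time: 7.1
tool_pos: [0.5345, 0.1286, 0.0684]
tool_rot: [3.141, 0.008, 1.844]
contact_force: [1.5, -27.2, 5.8]
opening: 0.0003
grip_force: 12.9
```

Emit:
step_arm(commands=[{"translation": [-2,0,0],"roll": 0},{"translation": [-3,0,0],"roll": 0},{"translation": [-5,0,0],"roll": 0},{"translation": [-10,0,0],"roll": 0},{"translation": [-10,0,0],"roll": 0},{"translation": [0,0,-20],"roll": 0},{"translation": [0,0,-25],"roll": 0},{"translation": [0,0,-25],"roll": 0},{"translation": [0,0,-20],"roll": 0}])

```text
time: 7.85
tool_pos: [0.5416, 0.1041, 0.1595]
tool_rot: [3.14, 0.0, 1.842]
contact_force: [-0.5, 0.4, -0.1]
opening: 0.0005
grip_force: 0.0
```

Run:
```python
from h import *
s=observe();p=s["tool_pos"];y=s["tool_rot"][2];print(s["time"],p,y,s["contact_force"])
T=np.array([.4157,-.3145])-p[:2]
print(T@[np.cos(y),np.sin(y)],T@[np.sin(y),-np.cos(y)])
```

```text
7.85 [0.54163286 0.10405945 0.15946946] 1.842492857417883 [-0.46004595  0.38674542 -0.07807275]
-0.3694093147074349 -0.23364044113295307
```

Emit:
step_arm(commands=[{"translation": [-23.1,-14.6,0],"roll": 0},{"translation": [-23.1,-14.6,0],"roll": 0},{"translation": [-23.1,-14.6,0],"roll": 0},{"translation": [-23.1,-14.6,0],"roll": 0},{"translation": [-23.1,-14.6,0],"roll": 0},{"translation": [-23.1,-14.6,0],"roll": 0},{"translation": [-23.1,-14.6,0],"roll": 0},{"translation": [-23.1,-14.6,0],"roll": 0},{"translation": [-23.1,-14.6,0],"roll": 0},{"translation": [-23.1,-14.6,0],"roll": 0},{"translation": [-23.1,-14.6,0],"roll": 0},{"translation": [-23.1,-14.6,0],"roll": 0},{"translation": [-23.1,-14.6,0],"roll": 0},{"translation": [-23.1,-14.6,0],"roll": 0},{"translation": [-23.1,-14.6,0],"roll": 0},{"translation": [-23.1,-14.6,0],"roll": 0}])

```text
time: 9.18
tool_pos: [0.4146, -0.3159, 0.1579]
tool_rot: [3.141, 0.0, 1.843]
contact_force: [0.0, -0.1, 0.4]
opening: 0.0004
grip_force: 0.0
```

Emit:
step_arm(commands=[{"translation": [0,0,0],"roll": 0.102},{"translation": [0,0,0],"roll": 0.102},{"translation": [0,0,0],"roll": 0.102},{"translation": [0,0,0],"roll": 0.102},{"translation": [0,0,0],"roll": 0},{"translation": [0,0,0],"roll": 0}], fingers=0.75)

```text
time: 9.68
tool_pos: [0.4152, -0.3145, 0.1578]
tool_rot: [3.141, 0.0, 1.438]
contact_force: [-1.1, -0.1, -0.0]
opening: 0.036
grip_force: 0.0
```

Run:
```python
from h import *
a=read_camera("top")[:,:,::-1];b=read_camera("side")[:,:,::-1]
l=cv2.resize(a[165:265,155:255],(400,400),interpolation=cv2.INTER_CUBIC)
r=cv2.resize(b[220:320,200:300],(400,400),interpolation=cv2.INTER_CUBIC)
cv2.imwrite("pics/d1.png",np.hstack([l,r]))
s=observe();print(s["time"],s["tool_pos"],s["tool_rot"],s["opening"])
print((w2px("side",[.4157,-.3145,.042])-[200,220])*4+[400,0],(w2px("side",[.4314,-.2005,.005])-[200,220])*4+[400,0])
```

```text
9.7833 [ 0.41527553 -0.31435262  0.15776034] [3.14144714e+00 7.98488505e-05 1.43750134e+00] 0.04377187723678138
[571.50349269 229.54941085] [600.47891967 164.04956615]
```

View pics/d1.png

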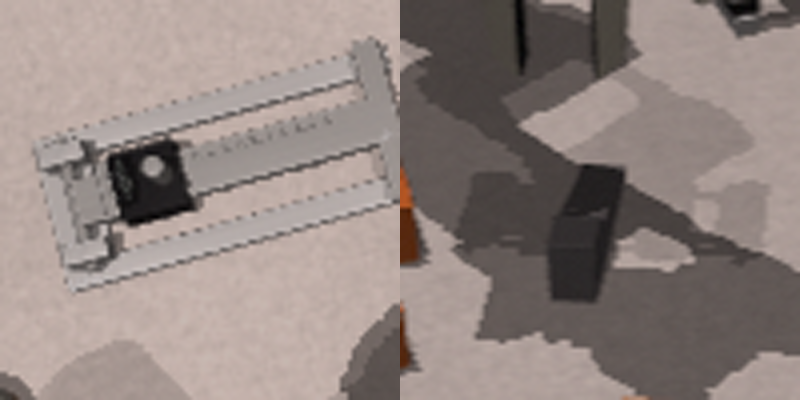

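Left: the carriage sits against the stop. Right: the wedge heel is at about (580,229), ~1.5 camera px from the prediction, so I'll shift slightly in x. Descending to grip.

Emit:
step_arm(commands=[{"translation": [0,2.5,25],"roll": 0},{"translation": [0,0,25],"roll": 0},{"translation": [0,0,25],"roll": 0},{"translation": [0,0,25],"roll": 0},{"translation": [0,0,20],"roll": 0},{"translation": [0,0,14],"roll": 0},{"translation": [0,0,8],"roll": 0},{"translation": [0,0,4],"roll": 0},{"translation": [0,0,0],"roll": 0},{"translation": [0,0,0],"roll": 0}])

```text
time: 10.62
tool_pos: [0.4182, -0.315, 0.0123]
tool_rot: [3.141, 0.001, 1.435]
contact_force: [0.3, 0.1, 0.3]
opening: 0.0686
grip_force: 0.0
```

Emit:
step_arm(commands=[{"translation": [0,0,0],"roll": 0},{"translation": [0,0,0],"roll": 0},{"translation": [0,0,0],"roll": 0},{"translation": [0,0,0],"roll": 0},{"translation": [0,0,0],"roll": 0},{"translation": [0,0,0],"roll": 0},{"translation": [0,0,0],"roll": 0},{"translation": [0,0,0],"roll": 0}], fingers=0, grip_force=25)

```text
time: 11.28
tool_pos: [0.4178, -0.3146, 0.0118]
tool_rot: [-3.142, 0.0, 1.435]
contact_force: [-0.9, 0.5, 1.3]
opening: 0.028
grip_force: 25.0
```

Run:
```python
from h import *
s=observe();print(s)
```

```text
{'time': 11.2833, 'qpos': array([-7.91920055e-01,  6.10729197e-01,  1.77332014e+00, -1.39531456e-04,
        7.57514147e-01, -6.55883586e-01]), 'qvel': array([ 0.00034379,  0.00248233,  0.00056468,  0.00069101,  0.00059732,
       -0.00048496]), 'joint_efforts': array([ 6.70932024e-02, -4.71894801e+01, -1.57746667e+01,  7.92985177e-02,
       -3.64681729e-02,  1.06767190e-02]), 'tool_pos': array([ 0.41778166, -0.31455285,  0.01177194]), 'tool_rot': array([-3.14155729e+00,  9.37690888e-05,  1.43486123e+00]), 'contact_force': array([-0.88184442,  0.46188206,  1.29096204]), 'torque': array([-0.02184661, -0.04656434,  0.02235395]), 'grip_force': 25.00014066696167, 'opening': 0.02804402345915611}
```

Emit:
step_arm(commands=[{"translation": [8,-0.5,0],"roll": 0},{"translation": [13,-0.5,0],"roll": 0},{"translation": [13,-0.5,0],"roll": 0},{"translation": [13,-0.5,0],"roll": 0},{"translation": [13,-0.5,0],"roll": 0},{"translation": [13,-0.5,0],"roll": 0},{"translation": [13,-0.5,0],"roll": 0},{"translation": [13,-0.5,0],"roll": 0},{"translation": [13,-0.5,0],"roll": 0},{"translation": [13,-0.5,0],"roll": 0}])

```text
time: 12.12
tool_pos: [0.4299, -0.1887, 0.0118]
tool_rot: [3.141, 0.0, 1.435]
contact_force: [0.9, 0.0, 2.1]
opening: 0.0281
grip_force: 25.0
```

Emit:
step_arm(commands=[{"translation": [1.8,13,0],"roll": 0},{"translation": [1.8,13,0],"roll": 0},{"translation": [1.8,13,0],"roll": 0},{"translation": [1.8,13,0],"roll": 0},{"translation": [1.8,13,0],"roll": 0},{"translation": [1.8,13,0],"roll": 0},{"translation": [1.8,13,0],"roll": 0},{"translation": [1.8,13,0],"roll": 0},{"translation": [1.8,13,0],"roll": 0},{"translation": [1.8,13,0],"roll": 0},{"translation": [1.8,13,0],"roll": 0},{"translation": [1.8,13,0],"roll": 0},{"translation": [1.8,13,0],"roll": 0},{"translation": [1.8,13,0],"roll": 0},{"translation": [1.8,13,0],"roll": 0}])

```text
time: 13.37
tool_pos: [0.6266, -0.1884, 0.0117]
tool_rot: [-3.14, -0.0, 1.435]
contact_force: [-3.2, -0.5, 3.9]
opening: 0.0276
grip_force: 25.0
```

Emit:
step_arm(commands=[{"translation": [0,0,0],"roll": -0.083},{"translation": [0,0,0],"roll": -0.083},{"translation": [0,0,0],"roll": -0.083},{"translation": [0,0,0],"roll": -0.083},{"translation": [0,0,0],"roll": -0.083},{"translation": [0,0,0],"roll": 0},{"translation": [0,0,0],"roll": 0}])

```text
time: 13.95
tool_pos: [0.6267, -0.1886, 0.0118]
tool_rot: [-3.142, -0.001, 1.848]
contact_force: [-0.3, 0.8, 2.5]
opening: 0.0277
grip_force: 25.0
```

Run:
```python
from h import *
a=read_camera("top")[:,:,::-1];b=read_camera("side")[:,:,::-1]
l=cv2.resize(a[145:245,200:300],(400,400),interpolation=cv2.INTER_CUBIC)
r=cv2.resize(b[170:270,240:340],(400,400),interpolation=cv2.INTER_CUBIC)
cv2.imwrite("pics/d2.png",np.hstack([l,r]))
s=observe();p=s["tool_pos"];y=s["tool_rot"][2];print(s["time"],p,s["tool_rot"],s["contact_force"],s["opening"])
t=np.array([p[0]+.115*np.cos(y),p[1]+.115*np.sin(y),.005])
for q in (t,[.5766,-.0191,.018],[.5766,-.0191,.04]): print((w2px("top",q)-[200,145])*4,(w2px("side",q)-[240,170])*4+[400,0])
```

```text
14.05 [ 0.626716   -0.18871614  0.01178067] [ 3.14149484e+00 -7.53819683e-04  1.84774124e+00] [-0.0847089   3.58773064  3.48581979] 0.02804987988242686
[283.73824873 182.68609975] [677.04048178 249.26903376]
[205.95943156 202.15633557] [643.00399209 189.65717857]
[204.67065186 197.20743203] [643.17506571 163.14579284]
```

View pics/d2.png

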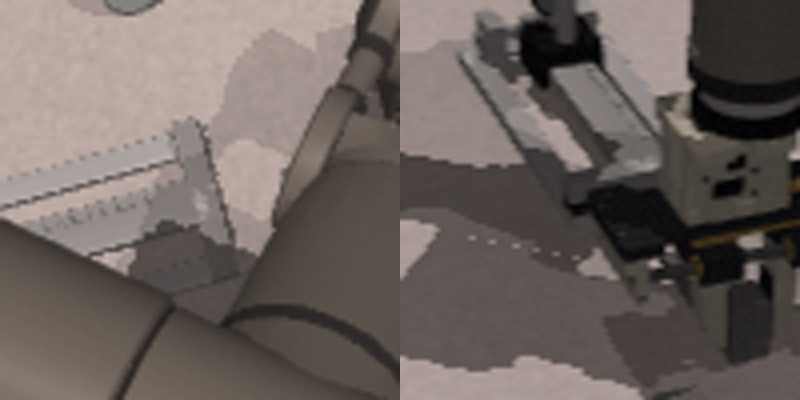

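The bench is unmoved, but the arm hides the wedge, so I'll advance by geometry and detect nose contact by force.

Emit:
step_arm(commands=[{"translation": [6,0,0],"roll": 0},{"translation": [10,0,0],"roll": 0},{"translation": [10,0,0],"roll": 0},{"translation": [10,0,0],"roll": 0},{"translation": [10,0,0],"roll": 0},{"translation": [10,0,0],"roll": 0},{"translation": [10,0,0],"roll": 0},{"translation": [10,0,0],"roll": 0},{"translation": [6,0,0],"roll": 0},{"translation": [4,0,0],"roll": 0},{"translation": [0,0,0],"roll": 0},{"translation": [0,0,0],"roll": 0}])

```text
time: 15.05
tool_pos: [0.6027, -0.106, 0.0118]
tool_rot: [-3.141, -0.001, 1.85]
contact_force: [-0.2, 2.5, 6.4]
opening: 0.028
grip_force: 25.0
```

```bash
cat > st.py <<'E'
from h import *
f=[];
for _ in range(4):
    cv=read_camera("side");s=observe();f.append(np.r_[s["contact_force"],s["torque"],s["tool_pos"]])
f=np.mean(f,0);y=s["tool_rot"][2];u=np.array([np.cos(y),np.sin(y)]);d=f[6:8]-[.5766,-.0191]
print(round(s["time"],2),"along",(d@u*1e3).round(2),"lat",(d@[u[1],-u[0]]*1e3).round(2),"Fu",(f[:2]@u).round(2),"Flat",(f[:2]@[u[1],-u[0]]).round(2),"Fz",f[2].round(2),"z",(f[8]*1e3).round(2),s["tool_rot"].round(4))
E
python3 st.py
```

```text
15.25 along -91.2 lat 1.16 Fu 3.59 Flat -0.15 Fz 5.35 z 11.76 [-3.1414e+00 -1.2000e-03  1.8493e+00]
```

Emit:
step_arm(commands=[{"translation": [1,0,0],"roll": 0},{"translation": [1,0,0],"roll": 0},{"translation": [1,0,0],"roll": 0},{"translation": [1,0,0],"roll": 0}])

```text
time: 15.58
tool_pos: [0.6021, -0.1038, 0.0117]
tool_rot: [3.141, 0.001, 1.849]
contact_force: [0.5, -2.2, 3.2]
opening: 0.0279
grip_force: 25.0
```

```bash
python3 st.py
```

```text
15.78 along -88.08 lat 1.22 Fu -2.66 Flat -0.27 Fz 3.61 z 11.76 [3.1413e+00 4.0000e-04 1.8497e+00]
```

Emit:
step_arm(commands=[{"translation": [1,0,0],"roll": 0},{"translation": [1,0,0],"roll": 0},{"translation": [1,0,0],"roll": 0},{"translation": [1,0,0],"roll": 0},{"translation": [1,0,0],"roll": 0}])

```text
time: 16.2
tool_pos: [0.6005, -0.0983, 0.0118]
tool_rot: [3.142, 0.0, 1.85]
contact_force: [0.1, -2.4, 4.1]
opening: 0.0279
grip_force: 25.0
```

```bash
python3 st.py
```

```text
16.4 along -82.55 lat 1.15 Fu -1.82 Flat 0.09 Fz 4.31 z 11.75 [-3.1416e+00 -2.0000e-04  1.8498e+00]
```

Emit:
step_arm(commands=[{"translation": [1,0,0],"roll": 0},{"translation": [1,0,0],"roll": 0},{"translation": [1,0,0],"roll": 0}])

```text
time: 16.65
tool_pos: [0.5997, -0.0956, 0.0118]
tool_rot: [3.141, 0.0, 1.85]
contact_force: [1.0, -3.3, 3.5]
opening: 0.0276
grip_force: 25.0
```

```bash
python3 st.py
```

```text
16.85 along -79.69 lat 1.16 Fu -2.59 Flat 0.14 Fz 4.38 z 11.74 [-3.1416e+00 -1.0000e-04  1.8498e+00]
```

Emit:
step_arm(commands=[{"translation": [1,0,0],"roll": 0},{"translation": [1,0,0],"roll": 0}])

```text
time: 17.02
tool_pos: [0.5992, -0.0937, 0.0117]
tool_rot: [3.141, 0.0, 1.85]
contact_force: [0.1, -2.9, 3.8]
opening: 0.0283
grip_force: 25.0
```

```bash
python3 st.py
```

```text
17.22 along -77.73 lat 1.16 Fu -2.47 Flat 0.2 Fz 4.93 z 11.74 [ 3.1415 -0.      1.8498]
```

Emit:
step_arm(commands=[{"translation": [1,0,0],"roll": 0},{"translation": [1,0,0],"roll": 0}])

```text
time: 17.38
tool_pos: [0.5986, -0.0918, 0.0118]
tool_rot: [3.141, 0.0, 1.85]
contact_force: [1.1, -3.1, 5.6]
opening: 0.0279
grip_force: 25.0
```

```bash
python3 st.py
```

```text
17.58 along -75.7 lat 1.15 Fu -2.93 Flat -0.06 Fz 5.2 z 11.75 [-3.1416 -0.      1.8498]
```

Emit:
step_arm(commands=[{"translation": [1,0,0],"roll": 0},{"translation": [1,0,0],"roll": 0}])

```text
time: 17.75
tool_pos: [0.598, -0.0898, 0.0117]
tool_rot: [3.142, 0.0, 1.85]
contact_force: [0.4, -3.5, 5.1]
opening: 0.0282
grip_force: 25.0
```

```bash
python3 st.py
```

```text
17.95 along -73.68 lat 1.17 Fu -3.31 Flat -0.12 Fz 5.22 z 11.76 [3.1415 0.     1.8498]
```

Emit:
step_arm(commands=[{"translation": [1,0,0],"roll": 0}])

```text
time: 18.03
tool_pos: [0.5978, -0.0889, 0.0118]
tool_rot: [3.141, 0.0, 1.85]
contact_force: [1.1, -2.1, 5.3]
opening: 0.0278
grip_force: 25.0
```

```bash
python3 st.py
```

```text
18.23 along -72.68 lat 1.16 Fu -2.78 Flat -0.05 Fz 5.38 z 11.75 [3.1415e+00 1.0000e-04 1.8499e+00]
```

Emit:
step_arm(commands=[{"translation": [1,0,0],"roll": 0}])

```text
time: 18.32
tool_pos: [0.5975, -0.0879, 0.0117]
tool_rot: [3.141, 0.0, 1.85]
contact_force: [0.9, -4.0, 5.2]
opening: 0.0282
grip_force: 25.0
```

```bash
python3 st.py
```

```text
18.52 along -71.8 lat 1.18 Fu -3.38 Flat -0.0 Fz 4.93 z 11.75 [3.1415e+00 2.0000e-04 1.8498e+00]
```

Emit:
step_arm(commands=[{"translation": [1,0,0],"roll": 0}])

```text
time: 18.6
tool_pos: [0.5975, -0.0875, 0.0117]
tool_rot: [3.141, 0.001, 1.85]
contact_force: [1.6, -8.7, 3.4]
opening: 0.0279
grip_force: 25.0
```

```bash
python3 st.py
```

```text
18.8 along -71.48 lat 1.23 Fu -6.28 Flat 0.2 Fz 4.07 z 11.76 [3.1412e+00 1.2000e-03 1.8499e+00]
```

Emit:
step_arm(commands=[{"translation": [1,0,0],"roll": 0}])

```text
time: 18.88
tool_pos: [0.5974, -0.087, 0.0118]
tool_rot: [3.141, 0.002, 1.85]
contact_force: [2.1, -7.9, 3.5]
opening: 0.028
grip_force: 25.0
```

```bash
python3 st.py
```

```text
19.08 along -70.81 lat 1.28 Fu -7.61 Flat -0.19 Fz 3.49 z 11.77 [3.1410e+00 1.6000e-03 1.8497e+00]
```

Emit:
step_arm(commands=[{"translation": [1,0,0],"roll": 0}])

```text
time: 19.17
tool_pos: [0.5972, -0.0861, 0.0118]
tool_rot: [3.141, 0.002, 1.85]
contact_force: [2.4, -8.2, 3.0]
opening: 0.0279
grip_force: 25.0
```

```bash
python3 st.py
```

```text
19.37 along -69.93 lat 1.32 Fu -8.09 Flat 0.4 Fz 3.17 z 11.77 [3.1409e+00 1.7000e-03 1.8497e+00]
```

Contact came at about -71.6 mm (predicted -72.5). For a 4 mm gap the target is about -58.4.

Emit:
step_arm(commands=[{"translation": [1,0,0],"roll": 0},{"translation": [1,0,0],"roll": 0},{"translation": [1,0,0],"roll": 0},{"translation": [1,0,0],"roll": 0},{"translation": [1,0,0],"roll": 0},{"translation": [1,0,0],"roll": 0},{"translation": [1,0,0],"roll": 0},{"translation": [1,0,0],"roll": 0},{"translation": [1,0,0],"roll": 0},{"translation": [1,0,0],"roll": 0},{"translation": [1,0,0],"roll": 0},{"translation": [0.5,0,0],"roll": 0},{"translation": [0,0,0],"roll": 0},{"translation": [0,0,0],"roll": 0}], grip_force=35)

```text
time: 20.53
tool_pos: [0.594, -0.0748, 0.0118]
tool_rot: [3.141, 0.002, 1.85]
contact_force: [3.4, -7.2, 3.1]
opening: 0.0276
grip_force: 35.0
```

```bash
python3 st.py
python3 - <<'E'
from h import *
a=read_camera("top")[:,:,::-1];b=read_camera("side")[:,:,::-1]
cv2.imwrite("pics/side_end.png",b)
l=cv2.resize(a[145:245,155:255],(400,400),interpolation=cv2.INTER_CUBIC)
r=cv2.resize(b[150:250,240:340],(400,400),interpolation=cv2.INTER_CUBIC)
cv2.imwrite("pics/d3.png",np.hstack([l,r]))
E
```

```text
20.73 along -58.39 lat 1.37 Fu -7.72 Flat 0.47 Fz 3.22 z 11.77 [3.1408e+00 1.7000e-03 1.8497e+00]
```

View pics/d3.png

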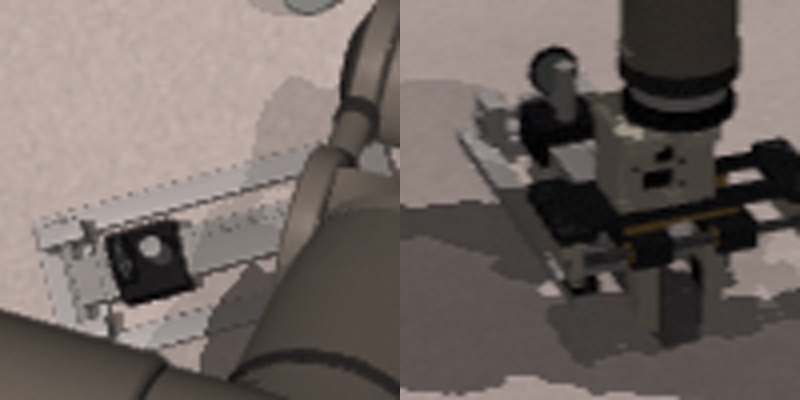

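Carriage still at its stop at (150,260), base corner unmoved, and the push force is steady at 8 N as the ramp carries the rail. Handing in.

```bash
python3 -c "
from cell import hand_in;print(hand_in())"
```

```text
the job is handed in; nothing more can be done
None
```

I handed the job in with the carriage against its stop and the still-gripped wedge under the nose, for an estimated 4 mm gap; the gap comes from how far I pushed past first contact, because the arm hid the rail's free end from the cameras.

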